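# Fetch the blue-ring lens from the lens case and set it in the V-yokes

## Task

Open the lens compartment with the blue lid patch, take out its blue-ringed lens and set it down, without dropping it, in the two red V-yokes on the rail, lying centred on the pair with its glass front towards the black test piece. Then shut the blue lid fully again to keep the dust out; the other three compartments stay closed all the while, and everything else stays where it is.

Things in the scene. Friction and masses are not known exactly. Their poses are not given: they have to be found in the camera images.
- lid_blue (a joint): Lid with the big BLUE patch, on one of four like grey lidded boxes standing in a row; its place in the row changes. Angle in rad: 0 shut, grows as the front lifts, 1.9 (leaning back past upright) fully open. Stiff hinge: it stays at any angle where it is left and takes 1 to 2 N at the handle to move. 6 mm thick, top 68 mm above the bench when shut, with an 18 mm skirt over the box's front
- lid_blue_handle (a point): Middle of the blue lid's aluminium handle bar: round, 8 mm thick, 64 mm long, held 36 mm in front of the lid's skirt (one finger fits between) by arms 29 mm either side, clear below. Moves with the lid at 158 mm radius about the hinge; shut, it is level with the hinge, 64 mm above the bench. Axes with the lid shut: x from bar to hinge, y along bar and row, z up; they turn with the lid about y
- lid_blue_hinge (a point): Middle of the blue lid's hinge line, along the rear top edge of its box (the side away from the handle), 64 mm above the bench. Its axes turn with the lid like the handle's; y is the hinge axis
- box_blue_in (a point): Middle of the floor inside the box with the blue lid (fixed), 8 mm above the bench. x from its front to its hinge side, y along the row, z up. Inside 108 mm along x and 98 mm along y, walls 4 mm, rim 54 mm above this floor; the boxes stand 106 mm apart along y. Two 10 mm thick grey foam V-supports, at x -28 and +36 mm, carry the lens
- lens_blue_center (a point): Centre of the lens with the blue ring, on its axis: black barrel 40 mm in diameter, 84 mm long, about 0.22 kg, with a steel thread 27 mm in diameter and 10 mm long at the rear. x along the barrel towards the glass front. It starts in the blue box, axis 38 mm above the bench, lying front to back with the glass at the hinge side; at its middle fingers have 29 mm at each side and 28 mm below the axis
- lens_blue_front (a point): Centre of the glass front face of the blue-ringed lens, 42 mm from its centre
- cradle (a point): Where the lens centre belongs: on the axis of the two red V-yokes (fixed), 68 mm above the bench. x along the axis towards the black test piece, y across, z up. Yokes 10 mm thick, 54 mm wide, centred 30 mm either side of this point along x; 90-degree Vs whose rims end 8 mm below the axis. Between them it is clear for 50 mm along x and 36 mm below the axis
- rail (a point): Middle of the aluminium rail (fixed), on the bench right below the cradle point, axes as there. 330 x 40 x 20 mm. It carries, along x: a black camera in a red clamp from -156 to -94 mm (top 96 mm above the bench), the yokes in the middle, the stage with the test piece from 88 to 148 mm (top 86 mm) and a bar light 120 mm wide at 157 mm (top 150 mm)
- lid_red (a joint): Lid with the RED patch on another of the four boxes, built alike; its compartment holds another lens. Angle as for the blue one, 0 shut
- lid_yellow (a joint): Lid with the YELLOW patch on another of the four boxes, built alike; its compartment holds another lens. Angle as for the blue one, 0 shut
- lid_green (a joint): Lid with the GREEN patch on another of the four boxes, built alike; its compartment holds another lens. Angle as for the blue one, 0 shut
- test_piece: Glossy black block, 36 x 84 x 50 mm, on the stage at the far end of the rail; the specimen the lens will look at. Origin in its underside. A bystander
- driver: Yellow-handled screwdriver lying on the bench in front of the case. A bystander
- lens_cap: Black lens cap, 46 mm across, 12 mm high. Origin in its underside. A bystander
- tube: Bare aluminium extension tube, 40 mm across, 50 mm high, standing. Origin in its underside. A bystander
- clamp: Red aluminium clamp block, 60 x 30 x 40 mm. Origin in its underside. A bystander
- cleaner: White bottle, 130 mm high. Origin in its underside. A bystander
- blower: Black rubber air blower, 135 mm high. Origin in its underside. A bystander
- target_box: Flat white box, 100 x 80 x 30 mm. Origin in its underside. A bystander
Not all that is in view belongs to the job. Leave any orange look-alike of the part that bears lid_yellow alone.

How it is judged (in metres and radians):
On the way, in this order (a step that is already met when the one before it is completed fails the run):
1. the blue lid is opened well up (past 1.0 rad) (value of joint lid_blue above 1 rad), for 0.2 s.
2. the blue-ringed lens lies released in the V-yokes, centred, glass front towards the test piece (x of lens_blue_center in the frame of cradle between -0.015 and 0.015 m and y of lens_blue_center in the frame of cradle between -0.004 and 0.004 m and z of lens_blue_center in the frame of cradle between -0.004 and 0.004 m and angle between the x axis of lens_blue_center and the x axis of cradle, either way round below 0.07 rad and x of lens_blue_front in the frame of cradle above 0.02 m and linear speed of lens_blue below 0.02 m/s and contact force between lens_blue and the fingers below 0.05 N), for 0.3 s.
At the end, for the whole second after the job is handed in: Blue-ringed lens released and still in the V-yokes: centre within 15 mm along, 4 mm across and in height of the cradle point, axis within 0.07 rad of the yokes', glass front towards the test piece; blue lid and the other three lids shut (within 0.04 rad) (all of step 2 and value of joint each of lid_blue, lid_red, lid_yellow, lid_green below 0.04 rad); the robot touches nothing.
It fails at once if another compartment is opened (its lid past 0.1 rad) (value of joint any of lid_red, lid_yellow, lid_green above 0.1 rad).
It fails at once if the lens is dropped (falling free faster than 0.7 m/s, as from 25 mm) (linear speed of lens_blue above 0.7 m/s and contact force between lens_blue and anything else below 0.05 N).
It fails at once if a bystander is shifted by more than 30 mm (distance of any of test_piece, driver, lens_cap, tube, clamp, cleaner, blower, target_box from where it was at the start of the episode above 0.03 m).
It also fails if it takes over 69 s, if anything falls off the work surface, if the arm or the gripper's body presses on something with over 40 N, if the wrist force passes 120 N, or if a joint passes its speed limit or range.

## Robot

A 6-joint arm with a two-finger parallel gripper is mounted at the origin on the work surface. World frame = base frame: x ahead of the robot, y to its left, z up, the work surface at z = 0. Lengths are in mm, angles in rad, forces in N, time in s.
With the tool pointing down it reaches from about 150 to 775 mm from the base axis. Payload 6.1 kg.
Tool frame: the origin (TCP) lies midway between the tips of the shut fingers; the grasp point (between the pads) lies 19 mm behind it (r.pinch_z is the z of the grasp point in the tool frame, in mm); z points along the fingers, y is the line along which they close (so a half turn about z gives the same grasp; the last joint's range is limited). The gripper opens to 85 mm and grips with 20 to 120 N. Pads are 22 mm wide; open, the fingers measure 114 mm over their backs; the gripper's body (76 mm by 85 mm) begins 54 mm behind the grasp point. The pads swing forward as they close: fully open they stand 13 mm farther back than shut.
Start: joints at [1.274, 0.126, -0.04, 1.405, 0, 1.571], TCP at [153.536, 502.031, 231.295] pointing down, gripper open.
Joint ranges: [-2.72, 2.72], [-0.95, 1.95], [-1.27, 1.35], [-1.78, 2.02], [-1.46, 1.47], [-3.14, 3.14]. Speed limits (rad/s): [2.39, 2.39, 3.01, 3.14, 3.14, 3.14].

## Interface

Orientations are given as a unit quaternion [x, y, z, w].
In Python, from bench import r, eyes, models gives the robot as it stands.
- The arm moves only by the tool arm_command, never from a script. Its argument "steps" is a list of rows, each a list of 7 numbers: the shift along the tool's x, y, z in cm, then the turn, a rotation vector about the tool's x, y, z in rad, then the finger opening in cm, from 0 to 8.54. A call has 1 to 20 rows; each row is the pose to reach, as a shift and turn from the pose commanded when the call began, along the tool's axes at that moment; what a row does not reach only later rows make up. A row lasts 1/8 s, in which the tool goes at most 62.5 mm and 10.7 degrees, less where a joint would pass 70% of its speed; a pose out of reach is approached as far as the arm can. A call with a gripper value outside its range is refused whole. The fingers move at their own pace and stop on an object; "force" is the grip in N (left out, the last holds). Time passes only in rows, so rows that repeat a pose let the fingers close. It gives the time, the measured TCP pose, the force, the opening and the grip force at its end, in the units of the state.
- r.observe(): the state, without advancing time (a new reading comes with each control period).
- eyes.camera(name): name is "side" or "top" or "wrist"; returns (picture, depth): 420x560x3 uint8, red, green, blue; 420x560 float32, mm along the optical axis (not along the pixel's ray), 0 where there is no reading.
- eyes.get_calibration(name): a dict with "fx", "fy", "cx", "cy" (pixels), "rvec" (rotation vector, rad) and "tvec" (3), from world to camera coordinates, as OpenCV has them. Camera axes: x right, y down, z forward; pixel columns grow to the right and rows downward; lengths in mm; the calibration is good to about 2 mm. A picture is of the moment at which its call begins: read the wrist's pose just before it. get_calibration takes no time and is no camera call; for the wrist camera it gives the pose at the moment of the call.
- r.sign_off(): hands the job in; it is judged then, once.
Trained networks look in the newest picture that a camera, given by its name, has taken for a name from the list of things; names that differ only in an ending like _2 or _b are one class to them, and where a whole thing is asked for, a point or a joint stands for the part that bears it (a point fixed in the world has none). Each returns a list of dicts, best first, with "conf" (0 to 1); they miss things now and then, are a little off and sometimes report something else, mostly with a low value. They report only what shows in the picture. A call takes as long as a camera call. They do not tell look-alikes from the thing itself.
- models.boxes_of(camera, label): "position" ([x, y, z] in mm, in the coordinates of the camera as it stood for that picture, good to about 4 mm: the middle of the surface that is visible of it).
- models.tip_of(camera, label): "position" ([x, y, z] in mm, in the coordinates of the camera as it stood for that picture, good to about 4 mm: a listed point, or the origin of a listed thing).
The state is a dict: "t": time; "qpos": joint angles; "dq": joint speeds; "tau": joint torques, N m; "eef_pos": TCP position; "eef_rot": TCP orientation; "ft_force": force on the tool from outside, world axes, zero at the start; "moment": the same for the moment, N m; "width": opening from 0.0 (shut) to 1.0 (fully open); "grasp_force": force on a finger pad.
Only numpy, scipy, OpenCV 4.12 (cv2) and the standard library are available. Lean on these libraries where they do the work, as an engineer would, in place of code of your own. Each camera call takes 0.05 s, during which the arm holds its last target. There are 200 camera calls.

## Working session

There is one attempt and no reset: what is moved stays moved. The work goes in short steps, Python scripts to look and compute and a tool call to move; the robot and the scene stay as the last step left them, time stands still between calls to the robot, and variables do not carry over. Pictures are saved under pics/ and viewed, at most 10 in all, crops included, and the job is handed in when it is done.

Besides the shell and the picture viewer there is one more tool, called after ">>>" by a JSON object that holds its "method" and its "body", one argument or row to a line. arm_command: Moves the arm, as the interface text tells. Its arguments: {"type":"object","properties":{"steps":{"type":"array","items":{"type":"array","items":{"type":"number"}}},"force":{"type":"number"}},"required":["steps"]}

```bash
ls; mkdir -p pics; cat > h.py <<'E'
import numpy as np, cv2
from scipy.spatial.transform import Rotation as R
from bench import r, eyes, models
def look(n,save=None):
    c=eyes.get_calibration(n); p,d=eyes.camera(n)
    if save: cv2.imwrite('pics/'+save,p[:,:,::-1])
    return p,d,c
def c2w(c,X):
    return R.from_rotvec(np.ravel(c['rvec'])).inv().apply(np.asarray(X,float)-np.ravel(c['tvec']))
def px(c,d,u,v):
    z=d[v,u]; return c2w(c,[(u-c['cx'])/c['fx']*z,(v-c['cy'])/c['fy']*z,z])
def cloud(c,d):
    v,u=np.indices(d.shape); 
    P=np.stack([(u-c['cx'])/c['fx']*d,(v-c['cy'])/c['fy']*d,d],-1).reshape(-1,3)
    return c2w(c,P).reshape(*d.shape,3)
def tip(n,l,c,f=None):
    return [(np.round(c2w(c,q['position']),1),round(q['conf'],2)) for q in (f or models.tip_of)(n,l)]
E
python3 - <<'E'
from h import *
for n in ['top','side']:
    p,d,c=look(n,n+'0.png')
    for l in ['lid_blue_handle','lid_blue_hinge','box_blue_in','cradle','rail','lid_blue','test_piece']:
        print(n,l,tip(n,l,c)[:4])
print(r.observe())
E
```

```text
pics
top lid_blue_handle [(array([458.2, 229.4,  59.2]), 0.65), (array([728.4, 206.9,   2. ]), 0.49)]
top lid_blue_hinge [(array([619.9, 214. ,  65.6]), 0.6)]
top box_blue_in []
top cradle [(array([ 529.1, -231.7,   68.8]), 0.86)]
top rail [(array([ 533.1, -235.2,    1.4]), 0.65)]Traceback (most recent call last):
  File "<stdin>", line 5, in <module>
  File "h.py", line 17, in tip
    return [(np.round(c2w(c,q['position']),1),round(q['conf'],2)) for q in (f or models.tip_of)(n,l)]
                                                                           ~~~~~~~~~~~~~~~~~~~~^^^^^
ValueError: it knows: blower, box_blue_in, clamp, cleaner, cradle, driver, lens_blue_center, lens_blue_front, lens_cap, lid_blue_handle, lid_blue_hinge, rail, target_box, test_piece, tube
```

View pics/top0.png

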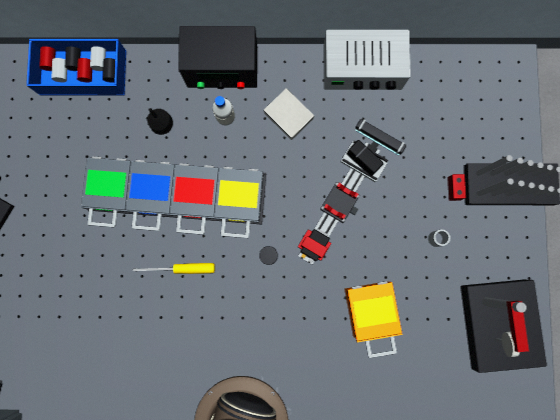

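The top view shows four boxes: green (106,184), blue (150,187), red (194,190) and yellow (239,194). There is an orange look-alike at (375,313). The blue box is the one with the blue patch at (150,187), and its handle is at (147,222). The rail is centred near (340,200), with the test piece up and to the right at (365,158).

```bash
python3 - <<'E'
from h import *
p,d,c=look('top'); W=cloud(c,d)
a=cv2.resize(p[150:250,70:280],None,fx=3.8,fy=3.8,interpolation=cv2.INTER_CUBIC)
cv2.imwrite('pics/crop.png',a[:,:,::-1])
hsv=cv2.cvtColor(p,cv2.COLOR_RGB2HSV)
box=np.zeros(d.shape,bool); box[150:250,70:280]=1
for n,lo,hi in [('green',45,75),('blue',100,130),('yellow',24,35)]:
    m=box&(hsv[...,0]>=lo)&(hsv[...,0]<=hi)&(hsv[...,1]>120)&(W[...,2]>55)
    print(n,m.sum(),W[m].mean(0).round(1))
# handle pixels: bright, low-sat, z 55..75, in front
m=np.zeros(d.shape,bool);m[205:235,130:163]=1
m&=(W[...,2]>50)&(hsv[...,1]<60)&(hsv[...,2]>110)
print('handle',m.sum(),W[m].round(0)[::6].tolist())
# rail region: camera/testpiece/red yokes
m=np.zeros(d.shape,bool);m[110:270,295:410]=1
red=m&((hsv[...,0]<8)|(hsv[...,0]>172))&(hsv[...,1]>120)
P=W[red&(W[...,2]>25)]
print('red',len(P))
n,l,st,ce=cv2.connectedComponentsWithStats(red.astype(np.uint8))
for i in range(1,n):
    if st[i,4]>8: print(st[i],ce[i].round(1),np.median(W[l==i],0).round(1))
p2,d2,c2=look('side','side0.png')
for l in ['lid_blue_handle','lid_blue_hinge','cradle','rail','test_piece']: print(l,tip('side',l,c2)[:3],)
for n in ['side','top']: print(n,np.round(-R.from_rotvec(np.ravel(eyes.get_calibration(n)['rvec'])).inv().apply(np.ravel(eyes.get_calibration(n)['tvec']))))
s=r.observe(); print(s['t'],s['eef_pos'],s['eef_rot'])
E
```

```text
green 999 [566.1 323.6  76.9]
blue 1015 [558.9 220.   72.1]
yellow 999 [543.1   9.3  69.5]
handle 415 [[516.0, 265.0, 70.0], [516.0, 251.0, 68.0], [517.0, 238.0, 65.0], [517.0, 223.0, 68.0], [516.0, 208.0, 68.0], [517.0, 195.0, 66.0], [514.0, 258.0, 70.0], [514.0, 244.0, 68.0], [514.0, 230.0, 66.0], [514.0, 215.0, 69.0], [514.0, 202.0, 66.0], [512.0, 265.0, 68.0], [512.0, 251.0, 68.0], [511.0, 236.0, 71.0], [512.0, 222.0, 69.0], [512.0, 208.0, 68.0], [512.0, 194.0, 67.0], [509.0, 258.0, 69.0], [509.0, 243.0, 71.0], [509.0, 229.0, 69.0], [510.0, 216.0, 63.0], [509.0, 201.0, 68.0], [507.0, 266.0, 66.0], [508.0, 252.0, 62.0], [507.0, 236.0, 70.0], [507.0, 223.0, 65.0], [507.0, 207.0, 71.0], [507.0, 194.0, 66.0], [505.0, 242.0, 64.0], [505.0, 228.0, 65.0], [504.0, 212.0, 71.0], [505.0, 198.0, 69.0], [502.0, 255.0, 70.0], [502.0, 236.0, 69.0], [502.0, 204.0, 72.0], [502.0, 191.0, 67.0], [500.0, 227.0, 68.0], [499.0, 212.0, 72.0], [498.0, 252.0, 63.0], [495.0, 257.0, 69.0], [496.0, 194.0, 63.0], [493.0, 195.0, 69.0], [491.0, 199.0, 65.0], [488.0, 201.0, 65.0], [485.0, 253.0, 68.0], [483.0,
[... 496 characters left out ...]
], [460.0, 198.0, 66.0], [457.0, 198.0, 66.0]]
red 635
[337 183  22  15 120] [346.9 190.5] [ 554.8 -251.7   50.5]
[324 204  22  15 121] [334.2 211.4] [ 504.2 -220.2   49. ]
[298 230  33  30 400] [313.4 245.1] [ 422.  -166.5   94.1]
lid_blue_handle [(array([465.2, 230.1,  71.7]), 0.68)]
lid_blue_hinge [(array([622.6, 220.8,  65.7]), 0.76)]
cradle [(array([ 536.9, -228.1,   69.9]), 0.65)]
rail [(array([ 5.300e+02, -2.331e+02, -1.000e-01]), 0.87)]
test_piece [(array([ 634.4, -289.6,   39.7]), 0.67), (array([729.5, 208.9,   1.1]), 0.54)]
side [ 175. -895.  891.]
top [ 370.  -97. 1289.]
0.65 [153.52945882 502.03082346 231.31249523] [ 1.47853916e-01  9.89009211e-01  1.71811523e-05 -1.00355316e-05]
```

View pics/crop.png

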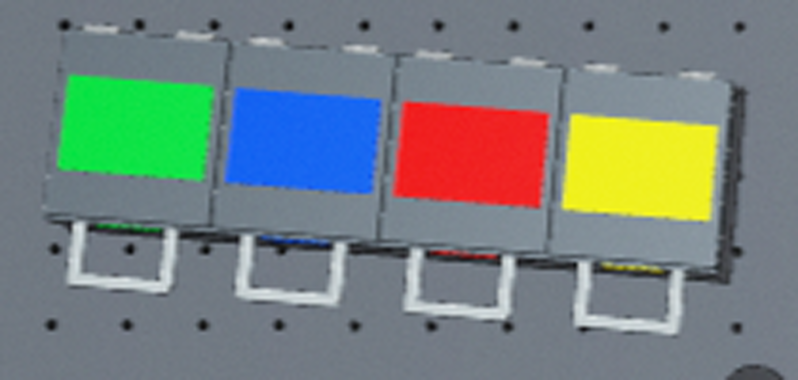

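View pics/side0.png

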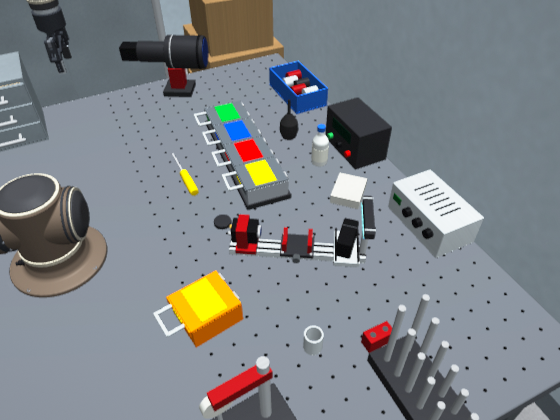

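Crop and side view agree: blue is the second box from the green end, and the orange look-alike stands apart near the robot. I'll move above the blue handle, turning the tool so that its y axis lies along the box x axis.

>>> {"method": "arm_command", "body": {
  "steps": [
    [-37.5, -17.1, 4, 0, 0, 1.347, 2.6],
    [-37.5, -17.1, 8, 0, 0, 1.347, 2.6],
    [-37.5, -17.1, 8, 0, 0, 1.347, 2.6],
    [-37.5, -17.1, 8, 0, 0, 1.347, 2.6],
    [-37.5, -17.1, 8, 0, 0, 1.347, 2.6],
    [-37.5, -17.1, 8, 0, 0, 1.347, 2.6],
    [-37.5, -17.1, 8, 0, 0, 1.347, 2.6],
    [-37.5, -17.1, 8, 0, 0, 1.347, 2.6],
    [-37.5, -17.1, 8, 0, 0, 1.347, 2.6],
    [-37.5, -17.1, 8, 0, 0, 1.347, 2.6],
    [-37.5, -17.1, 8, 0, 0, 1.347, 2.6]
  ],
  "force": 25
}}

```text
t: 2.02
eef_pos: [461.6, 229.7, 151.7]
eef_rot: [0.732, 0.682, 0.0, 0.0]
ft_force: [0.4, -0.0, 0.8]
width: 0.304
grasp_force: 0.0
```

```bash
python3 - <<'E'
from h import *
s=r.observe(); print(s['t'],s['qpos'],s['eef_pos'],R.from_quat(s['eef_rot']).as_matrix().round(3).tolist(),s['ft_force'])
p,d,c=look('wrist','w1.png'); W=cloud(c,d)
for l in ['lid_blue_handle']: print(l,tip('wrist',l,c)[:3])
h=cv2.cvtColor(p,cv2.COLOR_RGB2HSV)
m=(W[...,2]>52)&(W[...,2]<76)&(h[...,1]<60)&(h[...,2]>110)&(W[...,0]<475)&(W[...,0]>440)
for y in range(190,280,8):
    k=m&(abs(W[...,1]-y)<4)
    if k.sum()>5: print(y,k.sum(),np.median(W[k],0).round(1),W[k][:,0].min().round(),W[k][:,0].max().round())
np.save('w1.npy',W)
E
```

```text
2.025 [ 4.61685060e-01  1.19359446e-01 -2.21376839e-01  1.22942590e+00
  4.18555960e-05  2.10320292e+00] [461.60682755 229.68592971 151.69067611] [[0.071, 0.998, 0.001], [0.998, -0.071, 0.0], [0.0, 0.001, -1.0]] [ 0.38202278 -0.00974821  0.78302023]
lid_blue_handle [(array([463.6, 224.1,  65.9]), 0.73)]
198 223 [467.6 199.3  67.8] 459.0 475.0
206 136 [463.2 205.6  67.5] 459.0 474.0
214 132 [463.4 214.1  67.5] 460.0 467.0
222 139 [463.8 222.   67.5] 460.0 468.0
230 141 [464.6 230.   67.4] 461.0 468.0
238 143 [465.  238.   67.6] 461.0 469.0
246 146 [465.6 245.9  67.5] 462.0 469.0
254 209 [467.8 254.5  67.7] 462.0 475.0
262 91 [469.5 259.3  67. ] 463.0 475.0
```

View pics/w1.png

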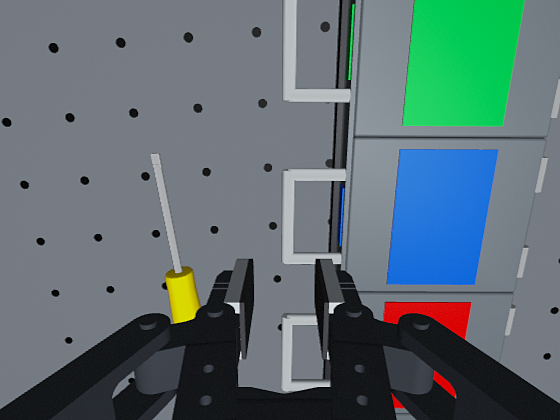

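The wrist view shows the blue handle bar at about (285,217). Measured in world coordinates it is at (464.4, 228.5, 64). I'll descend and grip it.

>>> {"method": "arm_command", "body": {
  "steps": [
    [-0.1, 0.3, 4, 0, 0, 0, 2.6],
    [-0.1, 0.3, 7, 0, 0, 0, 2.6],
    [-0.1, 0.3, 9, 0, 0, 0, 2.6],
    [-0.1, 0.3, 10.5, 0, 0, 0, 2.6],
    [-0.1, 0.3, 10.5, 0, 0, 0, 2.6],
    [-0.1, 0.3, 10.5, 0, 0, 0, 1.4],
    [-0.1, 0.3, 10.5, 0, 0, 0, 0.5],
    [-0.1, 0.3, 10.5, 0, 0, 0, 0.5],
    [-0.1, 0.3, 10.5, 0, 0, 0, 0.5]
  ],
  "force": 25
}}

```text
t: 3.25
eef_pos: [464.1, 228.1, 47.2]
eef_rot: [0.732, 0.681, 0.0, -0.001]
ft_force: [-5.6, 1.6, 2.7]
width: 0.076
grasp_force: 24.4
```

>>> {"method": "arm_command", "body": {
  "steps": [
    [0, 0.08, -1.58, 0, 0, 0, 0.5],
    [0, 0.31, -3.14, 0, 0, 0, 0.5],
    [0, 0.71, -4.67, 0, 0, 0, 0.5],
    [0, 1.25, -6.15, 0, 0, 0, 0.5],
    [0, 1.93, -7.57, 0, 0, 0, 0.5],
    [0, 2.76, -8.92, 0, 0, 0, 0.5],
    [0, 3.72, -10.18, 0, 0, 0, 0.5],
    [0, 4.79, -11.33, 0, 0, 0, 0.5],
    [0, 5.98, -12.38, 0, 0, 0, 0.5],
    [0, 7.26, -13.3, 0, 0, 0, 0.5]
  ]
}}

```text
t: 4.5
eef_pos: [536.3, 222.6, 183.0]
eef_rot: [0.732, 0.681, 0.001, -0.001]
ft_force: [-8.8, 0.2, 8.8]
width: 0.078
grasp_force: 24.8
```

>>> {"method": "arm_command", "body": {
  "steps": [
    [0, 1.37, -0.78, 0, 0, 0, 0.5],
    [0, 2.81, -1.43, 0, 0, 0, 0.5],
    [0, 4.31, -1.92, 0, 0, 0, 0.5],
    [0, 5.85, -2.27, 0, 0, 0, 0.5],
    [0, 7.42, -2.46, 0, 0, 0, 0.5],
    [0, 9.0, -2.49, 0, 0, 0, 0.5],
    [0, 10.58, -2.37, 0, 0, 0, 0.5],
    [0, 11.8, -2.1, 0, 0, 0, 0.5],
    [0, 11.8, -2.1, 0, 0, 0, 0.5]
  ]
}}

```text
t: 5.62
eef_pos: [657.5, 213.3, 202.8]
eef_rot: [0.733, 0.681, 0.002, 0.002]
ft_force: [2.4, -0.2, 4.5]
width: 0.083
grasp_force: 25.5
```

>>> {"method": "arm_command", "body": {
  "steps": [
    [0, 0, 0, 0, 0, 0, 2.6],
    [0, 0, 0, 0, 0, 0, 2.6],
    [0, 0, -2, 0, 0, 0, 2.6],
    [0, 0, -5, 0, 0, 0, 2.6],
    [0, -2, -7, 0, 0, 0, 2.6],
    [0, -6, -7, 0, 0, -0.17, 7.5],
    [0, -10, -7, 0, 0, -0.34, 7.5],
    [0, -10, -6, 0, 0, -0.51, 7.5],
    [0, -10, -5, 0, 0, -0.68, 7.5],
    [0, -10, -4, 0, 0, -0.86, 7.5],
    [0, -10, -3, 0, 0, -1.04, 7.5],
    [0, -10, -3, 0, 0, -1.22, 7.5],
    [0, -10, -3, 0, 0, -1.4, 7.5],
    [0, -10, -3, 0, 0, -1.571, 7.5],
    [0, -10, -3, 0, 0, -1.571, 7.5],
    [0, -10, -3, 0, 0, -1.571, 7.5]
  ]
}}

```text
t: 7.62
eef_pos: [554.8, 221.0, 230.5]
eef_rot: [0.038, 0.999, 0.0, 0.0]
ft_force: [-0.0, -1.0, -0.1]
width: 0.879
grasp_force: 0.0
```

```bash
python3 - <<'E'
from h import *
s=r.observe(); print(s['t'],s['qpos'].round(2) if hasattr(s['qpos'],'round') else s['qpos'],s['eef_pos'],R.from_quat(s['eef_rot']).as_matrix().round(3).tolist(),s['ft_force'])
p,d,c=look('wrist','w2.png'); W=cloud(c,d)
for l in ['lens_blue_center','lens_blue_front','lid_blue_handle','lid_blue_hinge','box_blue_in']: print(l,tip('wrist',l,c)[:3])
np.save('w2.npy',W)
E
```

```text
7.625 [ 0.38  0.27  0.13  1.43 -0.    0.45] [554.77168178 221.01685879 230.51290703] [[-0.997, 0.075, 0.0], [0.075, 0.997, 0.0], [-0.0, 0.0, -1.0]] [-0.02787375 -1.02405502 -0.05047498]
lens_blue_center [(array([569.2, 220.1,  34.8]), 0.94)]
lens_blue_front [(array([610.6, 219.5,  40.4]), 0.82)]
lid_blue_handle []
lid_blue_hinge [(array([621.4, 213.4,  64.6]), 0.72)]
box_blue_in []
```

View pics/w2.png

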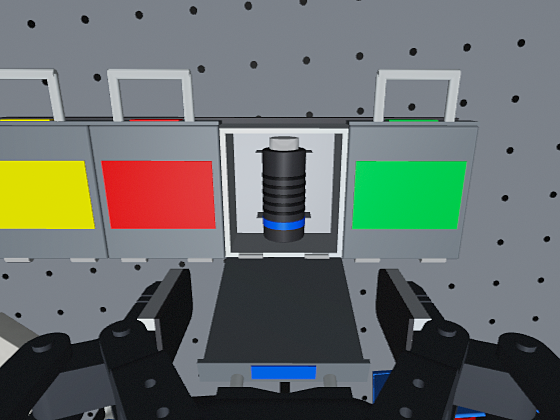

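The blue box is open. The lens lies at about (283,190), with its thread at the top (283,142) and the blue ring and glass front at the hinge side (283,225). I'll measure its axis from the cloud.

```bash
python3 - <<'E'
from h import *
W=np.load('w2.npy'); c=eyes.get_calibration('wrist')
o=np.array([569,220.]); a=-0.073
ex=np.array([np.cos(a),np.sin(a)]); ey=np.array([-ex[1],ex[0]])
Q=W[130:250,235:335].reshape(-1,3); l=(Q[:,:2]-o)@np.c_[ex,ey]
m=(Q[:,2]>30)&(abs(l[:,1])<30)&(abs(l[:,0])<52)
for x in range(-50,50,8):
    k=m&(abs(l[:,0]-x)<4)
    if k.sum()>8: print(x,k.sum(),np.percentile(l[k,1],[2,98]).round(1),np.percentile(Q[k,2],[50,95]).round(1))
k=m&(abs(l[:,0])<40); z=Q[k]; zz=z[z[:,2]>50]; ll=l[k][z[:,2]>50]; print(len(zz),np.polyfit(ll[:,0],ll[:,1],1), ll[:,0].min(),ll[:,0].max())
E
```

```text
-50 206 [-12.8  12.1] [49.6 52.2]
-42 412 [-18.2  18.3] [52.  58.1]
-34 474 [-24.8  25.7] [54.3 58.4]
-26 411 [-23.9  22. ] [55.  58.5]
-18 385 [-18.6  18.7] [55.8 59. ]
-10 377 [-19.7  18.7] [55.8 59. ]
-2 367 [-19.   18.8] [55.9 58.8]
6 359 [-19.2  18.7] [56.  58.8]
14 351 [-19.3  19. ] [55.9 58.9]
22 373 [-19.4  19.2] [55.8 58.8]
30 377 [-26.2  25. ] [54.7 58.6]
38 295 [-22.4  22.1] [55.1 58.5]
46 555 [-28.9  28.9] [44.6 54.3]
3016 [-0.00758518 -0.39049882] -39.98478677209284 39.9158996367
```

>>> {"method": "arm_command", "body": {
  "steps": [
    [-1.4, 0, 4, 0, 0, 0, 5.5],
    [-1.4, 0, 9, 0, 0, 0, 5.5],
    [-1.4, 0, 13, 0, 0, 0, 5.5],
    [-1.4, 0, 16, 0, 0, 0, 5.5],
    [-1.4, 0, 18, 0, 0, 0, 5.5],
    [-1.4, 0, 20, 0, 0, 0, 5.5],
    [-1.4, 0, 21.3, 0, 0, 0, 5.5],
    [-1.4, 0, 21.3, 0, 0, 0, 5.5],
    [-1.4, 0, 21.3, 0, 0, 0, 4.4],
    [-1.4, 0, 21.3, 0, 0, 0, 3.5],
    [-1.4, 0, 21.3, 0, 0, 0, 3.5],
    [-1.4, 0, 21.3, 0, 0, 0, 3.5]
  ],
  "force": 40
}}

```text
t: 9.43
eef_pos: [570.4, 219.6, 19.1]
eef_rot: [0.037, 0.999, -0.0, 0.001]
ft_force: [-1.8, -3.3, 9.4]
width: 0.457
grasp_force: 39.1
```

>>> {"method": "arm_command", "body": {
  "steps": [
    [0, 0, -1, 0, 0, 0, 3.5],
    [0, 0, -4, 0, 0, 0, 3.5],
    [0, 0, -8, 0, 0, 0, 3.5],
    [0, 0, -13, 0, 0, 0, 3.5],
    [0, 0, -18, 0, 0, 0, 3.5],
    [-1, -4, -22, 0, 0, 0, 3.5],
    [-2, -9, -23, 0, 0, 0.08, 3.5],
    [-3, -14, -23, 0, 0, 0.16, 3.5],
    [-4, -19, -23, 0, 0, 0.24, 3.5],
    [-5, -24, -23, 0, 0, 0.32, 3.5],
    [-5.5, -29, -23, 0, 0, 0.4, 3.5],
    [-6, -34, -23, 0, 0, 0.487, 3.5],
    [-7, -39, -23, 0, 0, 0.487, 3.5],
    [-7.5, -43.5, -23, 0, 0, 0.487, 3.5],
    [-8, -47, -23, 0, 0, 0.487, 3.5],
    [-8.2, -49.5, -23, 0, 0, 0.487, 3.5],
    [-8.2, -50.4, -23, 0, 0, 0.487, 3.5],
    [-8.2, -50.4, -23, 0, 0, 0.487, 3.5],
    [-8.2, -50.4, -23, 0, 0, 0.487, 3.5]
  ]
}}

```text
t: 11.8
eef_pos: [614.6, -287.4, 247.6]
eef_rot: [0.276, 0.961, 0.0, 0.0]
ft_force: [-0.0, 0.7, -2.7]
width: 0.457
grasp_force: 40.9
```

```bash
python3 - <<'E'
from h import *
s=r.observe(); print(s['t'],np.round(s['qpos'],2),s['eef_pos'],R.from_quat(s['eef_rot']).as_matrix().round(3).tolist(),s['ft_force'],s['width'],s['grasp_force'])
p,d,c=look('wrist','w3.png'); W=cloud(c,d)
for l in ['lens_blue_center','lens_blue_front','cradle','rail']: print(l,tip('wrist',l,c)[:3])
np.save('w3.npy',W)
h=cv2.cvtColor(p,cv2.COLOR_RGB2HSV)
red=(((h[...,0]<8)|(h[...,0]>172))&(h[...,1]>120)).astype(np.uint8)
n,l,st,ce=cv2.connectedComponentsWithStats(red)
for i in range(1,n):
    if st[i,4]>60: print(st[i],np.median(W[l==i],0).round(1))
E
```

```text
11.8 [-0.44  0.44  0.41  1.54  0.    0.12] [ 614.62783205 -287.39035198  247.58169768] [[-0.848, 0.53, 0.0], [0.53, 0.848, 0.0], [0.0, 0.0, -1.0]] [-0.03432351  0.65655429 -2.66758344] 0.4565669218817457 40.87768614292145
lens_blue_center [(array([ 614.9, -287. ,  263.7]), 0.63)]
lens_blue_front [(array([ 651.1, -305.2,  265.2]), 0.68)]
cradle [(array([ 533.9, -237.1,   68.8]), 0.86)]
rail [(array([ 535.2, -231.3,    0.8]), 0.71)]
[ 249   21   68   20 1084] [ 507.4 -220.8   51.8]
[253  98  63  14 753] [ 558.4 -251.2   53.4]
[  39  219   75   68 2553] [ 569.9 -510.    38.9]
```

View pics/w3.png

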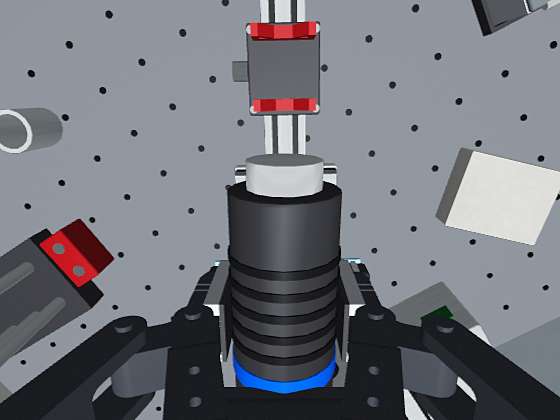

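The view shows the lens held thread towards the yokes, which are at (283,31) and (285,106). The lens axis runs through about (284,270). I'll fit the yokes and the held lens.

```bash
python3 - <<'E'
from h import *
W=np.load('w3.npy'); p=cv2.imread('pics/w3.png')
h=cv2.cvtColor(p,cv2.COLOR_BGR2HSV)
red=(((h[...,0]<8)|(h[...,0]>172))&(h[...,1]>100))
red[:, :220]=0; red[:, 350:]=0; red[150:]=0
P=W[red]; P=P[(P[:,2]>30)&(P[:,2]<66)]
o=np.array([532,-236.]); a=-0.557
for it in range(3):
    ex=np.array([np.cos(a),np.sin(a)]); ey=np.array([-ex[1],ex[0]])
    l=(P[:,:2]-o)@np.c_[ex,ey]
    A,B=l[l[:,0]<0],l[l[:,0]>0]
    f=lambda q:(np.percentile(q[:,0],[2,98]),np.percentile(q[:,1],[2,98]))
    fa,fb=f(A),f(B)
    print(a,o.round(1),[x.round(1) for x in fa+fb])
    ya,yb=fa[1].mean(),fb[1].mean(); xa,xb=fa[0].mean(),fb[0].mean()
    # bar tilt of each yoke
    print('yoke tilt',[np.polyfit(q[:,1],q[:,0],1)[0].round(4) for q in (A,B)])
    o=o+ex*(xa+xb)/2+ey*(ya+yb)/2; a+= (yb-ya)/(xb-xa)
print('z tops',np.percentile(P[:,2],[5,50,95]))
# V bottom profile
for q in (A,B):
    pass
z=P[:,2]; l=(P[:,:2]-o)@np.c_[ex,ey]
for y in range(-26,27,4):
    k=abs(l[:,1]-y)<2; print(y,np.median(z[k]).round(1),end=' | ')
print()
# white/silver rail points
hs=(h[...,1]<40)&(h[...,2]>150)&(abs(W[...,2]-20)<6); Q=W[hs]; q=(Q[:,:2]-o)@np.c_[ex,ey]; k=(abs(q[:,1])<25)&(q[:,0]<60)
for x in range(-160,60,20):
    kk=k&(abs(q[:,0]-x)<10)
    if kk.sum()>10: print('rail',x,np.percentile(q[kk,1],[2,98]).round(1))
# held lens
s=r.observe(); T=np.array(s['eef_pos'])[:2]
Q=W[185:390,220:350].reshape(-1,3); g=h[185:390,220:350].reshape(-1,3)
q=(Q[:,:2]-T)@np.c_[ex,ey]; k=(Q[:,2]>255)&(abs(q[:,1])<19)
for x in range(-60,50,10):
    kk=k&(abs(q[:,0]-x)<5)
    if kk.sum()>20:
        y=q[kk,1];zz=Q[kk,2]; c=np.polyfit(y,zz,2); print('lens',x,kk.sum(),np.percentile(y,[2,98]).round(1),'apex',(-c[1]/2/c[0]).round(1),zz.max().round(1),np.percentile(zz,90).round(1))
b=(g[:,0]>100)&(g[:,0]<125)&(g[:,1]>150)&(Q[:,2]>255); print('ring',np.percentile(q[b,0],[2,98]))
E
```

```text
-0.557 [ 532. -236.] [array([-34.7, -24. ]), array([-25.8,  25.8]), array([25.6, 35.7]), array([-25. ,  26.9])]
yoke tilt [np.float64(-0.019), np.float64(-0.015)]
-0.5415280937107914 [ 532.8 -235.9] [array([-35.1, -24.9]), array([-25.9,  25.8]), array([25. , 34.9]), array([-25.9,  25.9])]
yoke tilt [np.float64(-0.0042), np.float64(-0.0001)]
-0.540924985843991 [ 532.7 -235.9] [array([-35. , -24.9]), array([-25.8,  25.8]), array([25. , 34.9]), array([-25.9,  25.9])]
yoke tilt [np.float64(-0.0036), np.float64(0.0005)]
z tops [38.08019844 52.33390845 60.869093  ]
-26 60.2 | -22 60.1 | -18 57.6 | -14 53.3 | -10 49.7 | -6 45.2 | -2 45.3 | 2 45.3 | 6 45.4 | 10 50.1 | 14 53.9 | 18 57.9 | 22 60.0 | 26 60.0 | 
rail -60 [-20.   19.5]
rail -40 [-19.5  19.5]
rail 40 [-19.8  19.3]
lens -50 749 [-12.7  12.9] apex 1.5 284.0 280.1
lens -40 4230 [-16.3  18.1] apex 1.4 287.7 286.3
lens -30 3147 [-16.5  18. ] apex 1.5 288.4 286.4
lens -20 3233 [-17.1  17.9] apex 19.1 329.5 287.3
lens -10 3324 [-18.7  17.8] apex 0.8 322.6 287.2
lens 0 2699 [-18.8  17.9] apex -0.0 288.2 286.7
lens 10 2434 [-18.9  17.8] apex 0.2 288.5 286.6
lens 20 2180 [-17.8  17.7] apex 0.4 288.2 286.4
lens 30 186 [-18.7  18.6] apex 0.2 282.9 281.4
ring [-17.62576094  26.35740319]
```

>>> {"method": "arm_command", "body": {
  "steps": [
    [3, 0, 0, 0, 0, -0.018, 3.5],
    [7, 0, 3, 0, 0, -0.018, 3.5],
    [9.7, 0, 7, 0, 0, -0.018, 3.5],
    [9.7, 0, 11, 0, 0, -0.018, 3.5],
    [9.7, 0, 14, 0, 0, -0.018, 3.5],
    [9.7, 0, 16.5, 0, 0, -0.018, 3.5],
    [9.7, 0, 18.2, 0, 0, -0.018, 3.5],
    [9.7, 0, 19.2, 0, 0, -0.018, 3.5],
    [9.7, 0, 19.5, 0, 0, -0.018, 3.5],
    [9.7, 0, 19.5, 0, 0, -0.018, 3.5]
  ]
}}

```text
t: 13.3
eef_pos: [532.7, -237.3, 52.9]
eef_rot: [0.268, 0.964, -0.0, 0.0]
ft_force: [0.3, -0.3, -2.3]
width: 0.457
grasp_force: 40.9
```

```bash
python3 - <<'E'
from h import *
s=r.observe(); print(s['t'],s['eef_pos'],R.from_quat(s['eef_rot']).as_matrix().round(3)[:,0],s['ft_force'],s['width'],s['grasp_force'])
p,d,c=look('side','s4.png'); 
for l in ['lens_blue_center','lens_blue_front','cradle']: print(l,tip('side',l,c)[:3])
p,d,c=look('wrist')
for l in ['lens_blue_center','lens_blue_front','cradle']: print(l,tip('wrist',l,c)[:3])
cv2.imwrite('pics/w4.png',p[:,:,::-1])
E
```

```text
13.3 [ 532.71211816 -237.29830877   52.88756548] [-0.857  0.516 -0.001] [ 0.33444202 -0.31741552 -2.32298397] 0.4574975492858062 40.913034081459045
lens_blue_center [(array([ 531.8, -236.2,   73.2]), 0.78), (array([ 530. , -236.9,   -2.4]), 0.29)]
lens_blue_front [(array([563.8, 218.9,  10.9]), 0.68), (array([ 566.8, -259.3,   70.6]), 0.62)]
cradle [(array([ 533.2, -231. ,   68.4]), 0.91)]
lens_blue_center [(array([ 531.6, -233.6,   68.7]), 0.61)]
lens_blue_front [(array([ 567.3, -253.4,   72.6]), 0.78)]
cradle []
```

View pics/w4.png

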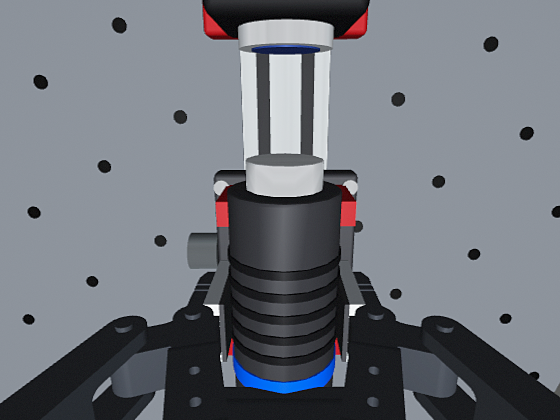

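Lens (x 229–342) sits centred on the yokes (217–355) and the force shows no contact yet. I'll lower it gently.

>>> {"method": "arm_command", "body": {
  "steps": [
    [0, 0.08, 0.1, 0, 0, 0, 3.5],
    [0, 0.08, 0.2, 0, 0, 0, 3.5],
    [0, 0.08, 0.3, 0, 0, 0, 3.5],
    [0, 0.08, 0.4, 0, 0, 0, 3.5],
    [0, 0.08, 0.4, 0, 0, 0, 3.5]
  ]
}}

```text
t: 14.32
eef_pos: [532.8, -236.4, 49.3]
eef_rot: [0.267, 0.964, 0.0, 0.0]
ft_force: [-3.2, 1.2, 5.0]
width: 0.457
grasp_force: 41.7
```

>>> {"method": "arm_command", "body": {
  "steps": [
    [0, 0, 0.05, 0, 0, 0, 3.9],
    [0, 0, 0.05, 0, 0, 0, 4.2],
    [0, 0, 0, 0, 0, 0, 4.8],
    [0, 0, 0, 0, 0, 0, 5.2],
    [0, 0, 0, 0, 0, 0, 5.4],
    [0, 0, 0, 0, 0, 0, 5.4],
    [0, 0, -1, 0, 0, 0, 5.4],
    [0, 0, -4, 0, 0, 0, 5.4],
    [0, 0, -8, 0, 0, 0, 5.4],
    [0, 0, -13, 0, 0, 0, 5.4],
    [0, 0, -18, 0, 0, 0, 5.4],
    [5, 0, -18, 0, 0, 0, 5.4],
    [-10, 0, -18, 0, 0, 0, 5.4],
    [-10, 0, -18, 0, 0, 0, 5.4],
    [-10, 0, -18, 0, 0, 0, 5.4]
  ]
}}

```text
t: 16.2
eef_pos: [620.0, -289.1, 228.0]
eef_rot: [0.268, 0.963, -0.0, 0.0]
ft_force: [-0.2, 0.3, 0.0]
width: 0.632
grasp_force: 0.0
```

```bash
python3 - <<'E'
from h import *
s=r.observe(); print(s['t'],s['eef_pos'],R.from_quat(s['eef_rot']).as_matrix().round(3).tolist(),s['ft_force'],s['width'])
p,d,c=look('wrist','w5.png'); W=cloud(c,d)
for l in ['lens_blue_center','lens_blue_front','cradle']: print(l,tip('wrist',l,c)[:3])
np.save('w5.npy',W)
o=np.array([532.7,-235.9]);a=-.541;ex=np.array([np.cos(a),np.sin(a)]); ey=np.array([-ex[1],ex[0]])
Q=W.reshape(-1,3);q=(Q[:,:2]-o)@np.c_[ex,ey]
for x in range(-60,60,6):
    k=(abs(q[:,0]-x)<3)&(abs(q[:,1])<30)&(Q[:,2]>62)&(Q[:,2]<100)
    if k.sum()>10: print(x,k.sum(),np.percentile(q[k,1],[2,98]).round(1),np.percentile(Q[k,2],95).round(1))
p,d,c=look('top');W=cloud(c,d)
for l in ['lid_blue_handle','lid_blue_hinge','lens_blue_center']: print(l,tip('top',l,c)[:3])
E
```

```text
16.2 [ 619.96060546 -289.09959709  227.99766556] [[-0.857, 0.516, 0.0], [0.516, 0.857, -0.0], [-0.0, -0.0, -1.0]] [-0.15041804  0.31196004  0.00820683] 0.6317063425483798
lens_blue_center [(array([ 533.9, -234. ,   65.2]), 0.89)]
lens_blue_front [(array([ 568. , -255.8,   69.3]), 0.83)]
cradle []
-36 238 [-19.5  18.9] 88.2
-30 532 [-19.5  18.4] 88.4
-24 491 [-18.8  18.5] 88.5
-18 519 [-19.   19.1] 89.0
-12 489 [-19.1  18.5] 88.8
-6 473 [-19.2  18.6] 88.9
0 480 [-18.9  18.7] 88.7
6 469 [-19.1  18.7] 88.8
12 452 [-18.9  18.8] 89.0
18 424 [-19.   18.7] 88.7
24 460 [-19.   18.3] 89.2
30 408 [-19.2  18.6] 88.3
36 439 [-18.6  18.7] 88.4
42 97 [-17.1  17. ] 87.5
lid_blue_handle [(array([653.6, 210.2, 215.1]), 0.58)]
lid_blue_hinge [(array([619.3, 216.5,  64.2]), 0.71)]
lens_blue_center []
```

View pics/w5.png

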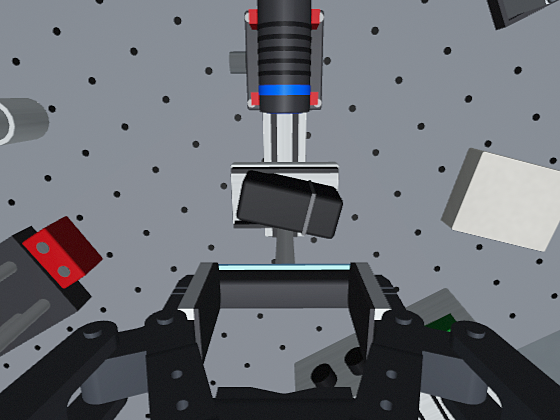

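The lens lies centred in the yokes (lateral offset about 0, axis height about 68–69, blue ring towards the test piece). Next I go back to the lid handle.

>>> {"method": "arm_command", "body": {
  "steps": [
    [0, 2, -2.5, 0, 0, 0, 2.6],
    [2, 6, -4.5, 0, 0, 0, 2.6],
    [4.5, 11, -4.5, 0, 0, 0.15, 2.6],
    [7.5, 16, -4.5, 0, 0, 0.3, 2.6],
    [10, 21, -4.5, 0, 0, 0.45, 2.6],
    [12.5, 26, -4.5, 0, 0, 0.6, 2.6],
    [15, 31, -4.5, 0, 0, 0.75, 2.6],
    [18, 36, -4.5, 0, 0, 0.9, 2.6],
    [20.5, 41, -4.5, 0, 0, 1.02, 2.6],
    [22.7, 45, -4.5, 0, 0, 1.102, 2.6],
    [22.7, 45, -4.5, 0, 0, 1.102, 2.6],
    [22.7, 45, -4.5, 0, 0, 1.102, 2.6]
  ]
}}

```text
t: 18.1
eef_pos: [655.4, 214.4, 273.8]
eef_rot: [0.732, 0.681, 0.0, 0.0]
ft_force: [0.2, 0.0, 0.6]
width: 0.302
grasp_force: 0.0
```

```bash
python3 - <<'E'
from h import *
s=r.observe(); print(s['t'],s['eef_pos'],R.from_quat(s['eef_rot']).as_matrix().round(3).tolist(),s['ft_force'],s['width'])
p,d,c=look('wrist','w6.png'); W=cloud(c,d); 
print(tip('wrist','lid_blue_handle',c))
h=cv2.cvtColor(p,cv2.COLOR_RGB2HSV)
for n in ['wrist','top']:
    if n=='top': p,d,c=look('top'); W=cloud(c,d)
    m=(W[...,2]>205)&(W[...,2]<235)&(abs(W[...,0]-655)<40)&(abs(W[...,1]-214)<45)
    Q=W[m]; print(n,len(Q)); 
    for y in range(180,250,8):
        k=abs(Q[:,1]-y)<4
        if k.sum()>4: print(y,k.sum(),np.median(Q[k],0).round(1))
E
```

```text
18.1 [655.43584769 214.43463248 273.80428626] [[0.072, 0.997, 0.0], [0.997, -0.072, -0.0], [-0.0, 0.0, -1.0]] [0.16018284 0.02870914 0.63105983] 0.30205079679020214
[(array([655.4, 210.2, 219.2]), 0.55)]
wrist 1573
180 51 [655.5 182.9 221.2]
188 215 [654.4 187.5 220.8]
196 160 [656.5 196.1 221.4]
204 165 [656.8 204.  221.5]
212 175 [657.6 212.1 221.5]
220 169 [658.1 220.1 221.5]
228 190 [658.8 228.1 221.5]
236 196 [659.5 236.1 221.4]
244 252 [658.5 243.8 219.5]
top 85
180 12 [651.2 182.5 214.9]
188 20 [652.1 187.3 219.8]
196 15 [653.6 195.5 219.6]
204 13 [655.1 204.  220.4]
212 14 [655.2 212.  219. ]
220 11 [657.9 220.1 219.2]
```

>>> {"method": "arm_command", "body": {
  "steps": [
    [0, 0.2, 3, 0, 0, 0, 2.6],
    [0, 0.2, 5.5, 0, 0, 0, 2.6],
    [0, 0.2, 7.3, 0, 0, 0, 2.6],
    [0, 0.2, 7.3, 0, 0, 0, 2.6],
    [0, 0.2, 7.3, 0, 0, 0, 1.4],
    [0, 0.2, 7.3, 0, 0, 0, 0.5],
    [0, 0.2, 7.3, 0, 0, 0, 0.5],
    [0, 0.2, 7.3, 0, 0, 0, 0.5]
  ],
  "force": 25
}}

```text
t: 19.25
eef_pos: [658.6, 214.1, 201.6]
eef_rot: [0.733, 0.681, 0.001, 0.001]
ft_force: [-0.3, -3.3, 5.1]
width: 0.083
grasp_force: 24.8
```

>>> {"method": "arm_command", "body": {
  "steps": [
    [0, -1.55, -0.28, 0, 0, 0, 0.5],
    [0, -3.13, -0.4, 0, 0, 0, 0.5],
    [0, -4.71, -0.37, 0, 0, 0, 0.5],
    [0, -6.28, -0.18, 0, 0, 0, 0.5],
    [0, -7.82, 0.17, 0, 0, 0, 0.5],
    [0, -9.32, 0.66, 0, 0, 0, 0.5],
    [0, -10.76, 1.31, 0, 0, 0, 0.5],
    [0, -12.13, 2.09, 0, 0, 0, 0.5],
    [0, -13.41, 3.01, 0, 0, 0, 0.5],
    [0, -14.6, 4.06, 0, 0, 0, 0.5]
  ]
}}

```text
t: 20.5
eef_pos: [512.4, 225.4, 160.1]
eef_rot: [0.732, 0.681, 0.001, 0.0]
ft_force: [-1.9, -0.0, 4.2]
width: 0.078
grasp_force: 25.9
```

>>> {"method": "arm_command", "body": {
  "steps": [
    [0, -1.07, 1.15, 0, 0, 0, 0.5],
    [0, -2.03, 2.41, 0, 0, 0, 0.5],
    [0, -2.86, 3.76, 0, 0, 0, 0.5],
    [0, -3.54, 5.18, 0, 0, 0, 0.5],
    [0, -4.08, 6.66, 0, 0, 0, 0.5],
    [0, -4.48, 8.19, 0, 0, 0, 0.5],
    [0, -4.71, 9.75, 0, 0, 0, 0.5],
    [0, -4.79, 10.8, 0, 0, 0, 0.5],
    [0, -4.79, 11.3, 0, 0, 0, 0.5],
    [0, -4.79, 11.6, 0, 0, 0, 0.5],
    [0, -4.79, 11.7, 0, 0, 0, 0.5]
  ]
}}

```text
t: 21.88
eef_pos: [464.2, 229.0, 43.5]
eef_rot: [0.732, 0.681, 0.0, -0.001]
ft_force: [-7.3, 3.2, 13.5]
width: 0.081
grasp_force: 28.0
```

>>> {"method": "arm_command", "body": {
  "steps": [
    [0, 0, -0.05, 0, 0, 0, 1.2],
    [0, 0, -0.05, 0, 0, 0, 2.6],
    [0, 0, -0.1, 0, 0, 0, 2.6],
    [0, 0, -0.1, 0, 0, 0, 2.6],
    [0, 0, -2, 0, 0, 0, 2.6],
    [0, 0, -6, 0, 0, 0, 2.6],
    [0, 0, -12, 0, 0, 0, 2.6],
    [0, 0, -18, 0, 0, 0, 2.6],
    [0, 0, -18, 0, 0, 0, 2.6]
  ]
}}

```text
t: 23.0
eef_pos: [466.7, 229.5, 228.0]
eef_rot: [0.732, 0.681, 0.004, 0.001]
ft_force: [-0.4, 0.5, -0.2]
width: 0.301
grasp_force: 0.0
```

```bash
python3 - <<'E'
from h import *
s=r.observe(); print(s['t'],s['eef_pos'],s['ft_force'],s['width'])
p,d,c=look('wrist'); W=cloud(c,d); h=cv2.cvtColor(p,cv2.COLOR_RGB2HSV)
a=-0.07;ex=np.array([np.cos(a),np.sin(a)]);ey=np.array([-ex[1],ex[0]])
q=(W[...,:2]-np.array([464.4,228.5]))@np.c_[ex,ey]; z=W[...,2]
for n,y in [('green',106),('blue',0),('red',-106)]:
    k=(abs(q[...,1]-y)<20)&(abs(q[...,0])<3)&(z>40)
    f=[((abs(q[...,1]-y)<30)&(abs(q[...,0]-x)<5)&(z>40)) for x in (45,140)]
    print(n,'bar',k.sum(),np.median(z[k]) if k.any() else None,'lid front/rear',[np.median(z[j]).round(1) if j.any() else None for j in f])
print(tip('wrist','lid_blue_handle',c))
p,d,c=look('side','s7.png'); cv2.imwrite('pics/s7c.png',cv2.resize(cv2.imread('pics/s7.png')[80:280,150:420],None,fx=2.9,fy=2.9))
print(tip('side','lens_blue_center',c),tip('side','lens_blue_front',c))
E
```

```text
23.0 [466.70577058 229.54255765 228.02282964] [-0.44863016  0.50326494 -0.19534479] 0.3007167851425928
green bar 437 67.74817212786341 lid front/rear [np.float64(68.2), np.float64(68.3)]
blue bar 1099 305.66446530768354 lid front/rear [np.float64(292.4), np.float64(68.4)]
red bar 265 67.75563859912744 lid front/rear [None, np.float64(68.3)]
[(array([465.6, 227.1,  66.5]), 0.56)]
[(array([ 531.7, -233.8,   72.6]), 0.96)] [(array([ 563.1, -256.7,   65.6]), 0.96)]
```

View pics/s7c.png

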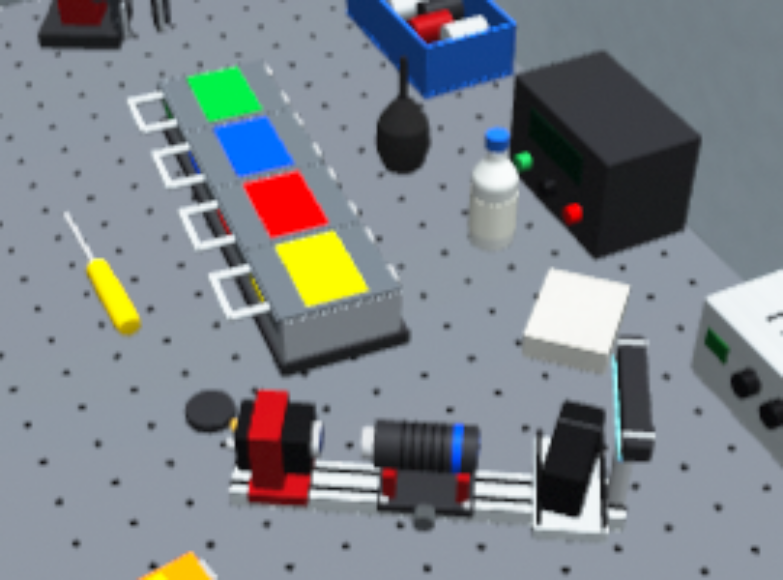

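The crop shows all four lids flush, and the lens in the yokes with the blue ring towards the black test piece. The gripper got into the blue height reading, so I'll recheck it without those points and hand in if it is level.

```bash
python3 - <<'E'
from h import *
p,d,c=look('wrist'); W=cloud(c,d)
a=-0.07;ex=np.array([np.cos(a),np.sin(a)]);ey=np.array([-ex[1],ex[0]])
q=(W[...,:2]-np.array([464.4,228.5]))@np.c_[ex,ey]; z=W[...,2]
ok=(z>55)&(z<120)
v=[np.median(z[ok&(abs(q[...,1])<25)&(abs(q[...,0]-x)<w)]) for x,w in ((0,3),(50,8),(140,8))]
print(v)
if abs(v[0]-67.8)<2.5 and abs(v[1]-v[2])<1.5: print(r.sign_off())
E
```

```text
[np.float64(67.8478803513954), np.float64(68.29065822865834), np.float64(68.36691402454314)]
the job is handed in; nothing more can be done
None
```

The blue-ringed lens lies released and centred in the red V-yokes with its glass front towards the test piece, the blue lid is shut level again, the other three lids stayed closed, and the job was handed in at about 23 s; the sign-off gave no verdict.

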